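# Close the two tile jars with their own lids

### The job

Two jars of cut tile stand open in the wooden stand, and their two dark grey screw lids lie on the bench; the lids look alike, but each fits only one of the jars. Find out by trying which lid belongs to which jar, and screw both lids fully home, down on the rims, without shifting the other things on the bench.

Things in the scene. Friction and masses are not known exactly. Their poses are not given: they have to be found in the camera images.
- stand: Fixed wooden stand with three jars in a row along its y axis, 125 mm apart: a closed one at its left (+y) end, which shows how a lid sits fully home, and the two open ones. Origin on the bench under the middle jar; x points away from the robot. Jars: square glass, 72 mm wide, rim 130 mm above the bench, flat shoulder 30 mm below the rim; they cannot turn or lift.
- left_jar_rim (a point): Centre of the rim of the left open jar (middle of the stand), z up, x away from the robot. Fully home, the inside of a lid's top rests on the rim: its centre is then 9 mm below this point, its lower edge 9 mm above the jar's shoulder. One open jar has a wide neck (47 mm, bevelled to 41 at the rim; 56 over the thread), the other a narrow one (36 mm, 29; 45); which is which varies.
- right_jar_rim (a point): The same point of the right open jar (right end of the stand), with a frame turned alike.
- left_thread_start (a point): Point level with the upper edge of one of the left open jar's thread starts, on the x-axis side of the neck, 25 mm from its axis and 7.5 mm below the rim. Both necks have 4 evenly spaced starts, from which the thread falls clockwise (seen from above), 34.4 mm a turn; lids close clockwise. Ridges are 3.2 mm thick.
- right_thread_start (a point): The same point on the right open jar. The right lid, set down on its neck, rests 3.5 to 12 mm above home and is drawn down as it turns: 126 degrees at most, 56 if a lug is set down 20 degrees anticlockwise of a start (then 5 to 6 mm above home), up to 13 more until tight. The narrow lid on the wide neck stays 17 mm or more above home; the wide lid drops loose on the narrow neck, never biting.
- lid_a_mid (a point): Centre, half-way up, of a loose dark grey metal screw lid lying open side down on the bench, z up: 65 mm outside diameter, 24 mm high, top 3 mm thick, 21 mm deep inside, 80 to 140 g. Its x axis points to one of its 4 evenly spaced lugs, over which the top has a small raised bar. One lid is for the wide neck, the other for the narrow one; outside they are alike.
- lid_b_mid (a point): The same point of the other lid, alike outside.
- lid_a_lug (a point): Point on the lug on the x-axis side of lid_a, 27.5 mm from its axis and 3.5 mm above its lower edge. Lugs are round, 4 mm thick; their tips leave 50.6 mm across in the wide lid and 40 mm in the narrow one, 1.8 mm of play all round on the right neck.
- lid_b_lug (a point): The same point of lid_b.
- nippers: Tile nippers, 210 mm long, a bystander; origin under its middle.
- strip_tile: Strip of glazed tile 120 x 24 x 9 mm between the lids, a bystander; origin under its middle, long side along x.
- square_tile: Square tile 98 x 98 x 9 mm, a bystander; origin under its middle.
- bowl: White bowl of tile pieces, 110 mm wide, 45 mm high, a bystander; origin under its middle.
- glue_bottle: White glue bottle, 60 mm wide, 150 mm high, standing, a bystander; origin under its middle.
- spreader: Spatula 200 mm long, a bystander; lies along its x axis.
- brush: Brush 190 mm long, a bystander; lies along its x axis.

How it is judged:
By the outcome, as a careful person would: the job done as asked, in the order asked, and still so for the second after the job is handed in, with the robot touching nothing.
It also fails if it takes over 72 s, if anything falls off the work surface, if the arm or the gripper's body presses on something with over 40 N, if the wrist force passes 120 N, or if a joint passes its speed limit or range.

### The arm

A 7-joint arm with a two-finger parallel gripper is mounted at the origin on the work surface. World frame = base frame: x ahead of the robot, y to its left, z up, the work surface at z = 0. Lengths are in m, angles in rad, forces in N, time in s.
With the tool pointing down it reaches from about 0.4 to 0.85 m from the base axis. Payload 10.4 kg.
Tool frame: the origin (TCP) lies midway between the tips of the shut fingers; the grasp point (between the pads) lies 19 mm behind it; y points along the fingers, x is the direction in which the jaws open and shut, and the axes are right-handed (so a half turn about y gives the same grasp; the last joint's range is limited). The gripper opens to 85 mm and grips with 20 to 120 N. Pads are 22 mm wide; open, the fingers measure 114 mm over their backs; the gripper's body (76 mm by 85 mm) begins 54 mm behind the grasp point. The pads swing forward as they close: fully open they stand 13 mm farther back than shut.
Start: joints at [-1.355, 0.332, -0.065, 1.46, 0.022, 1.35, -0.088], TCP at [0.148, 0.607, 0.208] pointing down, gripper open.
Joint ranges: [-2.6, 2.6], [-0.5, 2.12], [-1.47, 1.34], [0.16, 2.42], [-1.27, 4.41], [0.06, 2.06], [-2.6, 2.6]. Speed limits (rad/s): [2.22, 2.22, 2.79, 2.79, 3.14, 3.14, 3.14].

### API

Orientations are given as [roll, pitch, yaw] about the fixed x, y, z axes, in that order (R = Rz(yaw) Ry(pitch) Rx(roll)).
In Python, from rig import r gives the robot as it stands.
- The arm moves only by the tool apply_moves, never from a script. Its argument "plan" is a list that holds one entry, the list of rows, each a list of 5 numbers: the shift along the tool's x, y, z in m, then the turn about the tool's y in rad, then the finger opening in m, from 0 to 0.0854. In form: [[[x, y, z, roll, fingers], ...]]. A call has 1 to 20 rows; each row is the pose to reach, as a shift and turn from the pose measured when the call began, along the tool's axes at that moment; what a row does not reach only later rows make up. A row lasts 1/8 s, in which the tool goes at most 62.5 mm and 10.7 degrees, less where a joint would pass 70% of its speed; a pose out of reach is approached as far as the arm can. A call with a gripper value outside its range is refused whole. The fingers move at their own pace and stop on an object; "newtons" is the grip in N (left out, the last holds). Time passes only in rows, so rows that repeat a pose let the fingers close. It gives the time, the measured TCP pose, the force and the opening at its end, in the units of the state.
- r.get_obs(): the state, without advancing time (a new reading comes with each control period).
- r.get_image(name): name is "scene" or "top"; returns (picture, depth): 480x640x3 uint8, red, green, blue; 480x640 float32, m along the optical axis (not along the pixel's ray), 0 where there is no reading.
- r.get_calibration(name): a dict with "fx", "fy", "cx", "cy" (pixels), "rvec" (rotation vector, rad) and "tvec" (3), from world to camera coordinates, as OpenCV has them. Camera axes: x right, y down, z forward; pixel columns grow to the right and rows downward; lengths in m; the calibration is good to about 2 mm. A picture is of the moment at which its call begins. get_calibration takes no time and is no camera call.
- r.job_done(): hands the job in, once; it reports no verdict.
The state is a dict: "clock": time; "qpos": joint angles; "qd": joint speeds; "joint_efforts": joint torques, N m; "position": TCP position; "eef_rot": TCP orientation; "wrist_force": force on the tool from outside, world axes, zero at the start; "ft_torque": the same for the moment, N m; "finger_gap": opening from 0.0 (shut) to 1.0 (fully open).
Only numpy, scipy, OpenCV 4.12 (cv2) and the standard library are available. Lean on these libraries where they do the work, as an engineer would, in place of code of your own. Each camera call takes 0.05 s, during which the arm holds its last target. There are 200 camera calls.

## Working session

There is one attempt and no reset: what is moved stays moved. The work goes in short steps, Python scripts to look and compute and a tool call to move; the robot and the scene stay as the last step left them, time stands still between calls to the robot, and variables do not carry over. Pictures are saved under pics/ and viewed, about 8 in all and at most 12, crops included, and the job is handed in when it is done.

Besides the shell and the picture viewer there is one more tool, called after "Emit:" by a JSON object that holds its "op" and its "data". apply_moves: Moves the arm, as the interface text tells. Its arguments: {"type":"object","properties":{"plan":{"type":"array","items":{"type":"array","items":{"type":"array","items":{"type":"number"}}}},"newtons":{"type":"number"}},"required":["plan"]}

```bash
mkdir -p pics; cat > h.py <<'E'
import numpy as np,cv2
from scipy.spatial.transform import Rotation as R
from rig import r
def cal(n):
    c=r.get_calibration(n);K=np.array([[c['fx'],0,c['cx']],[0,c['fy'],c['cy']],[0,0,1]]);M=R.from_rotvec(np.ravel(c['rvec'])).as_matrix();return K,M,np.ravel(c['tvec'])
def ray(n,uv,z):
    K,M,t=cal(n);uv=np.atleast_2d(uv);d=np.c_[uv,np.ones(len(uv))]@np.linalg.inv(K).T@M;o=-M.T@t
    return o+d*((z-o[2])/d[:,2])[:,None]
def proj(n,P):
    K,M,t=cal(n);q=(np.atleast_2d(P)@M.T+t)@K.T;return q[:,:2]/q[:,2:]
def cloud(n,dep):
    K,M,t=cal(n);v,u=np.mgrid[:480,:640];p=np.stack([(u-K[0,2])/K[0,0]*dep,(v-K[1,2])/K[1,1]*dep,dep],-1);return (p-t)@M
def save(n,im,crop=None,s=1):
    if crop: x0,y0,x1,y1=crop;im=im[y0:y1,x0:x1]
    cv2.imwrite('pics/'+n,cv2.resize(im[...,::-1],None,fx=s,fy=s,interpolation=cv2.INTER_CUBIC))
E
python3 - <<'E'
from h import *
for n in ('top','scene'):
    im,d=r.get_image(n);save(n+'1.png',im);np.savez(n+'1.npz',im=im,d=d)
    K,M,t=cal(n);print(n,K[0,0],-M.T@t,M[2])
print(r.get_obs())
E
```

```text
top 510.3472823367603 [ 0.39514184 -0.04881005  1.35257589] [ 0.10018524 -0.01247696 -0.99489057]
scene 460.2527543700491 [ 1.02425728 -0.56290927  0.91000809] [-0.44819264  0.46933641 -0.76081975]
{'clock': 0.1, 'qpos': array([-1.35460184,  0.33282687, -0.06469727,  1.46081711,  0.02161885,
        1.34991783, -0.08850446]), 'qd': array([-1.21388913e-03, -9.69313757e-04,  2.44966314e-04, -2.58431099e-03,
        2.81325485e-05, -5.75070468e-04, -5.48231425e-05]), 'joint_efforts': array([ 1.76464437e-03, -6.26748061e+01,  4.94658505e-02, -3.92429638e+01,
        1.62593485e-02,  7.03290571e-03,  8.27946496e-05]), 'position': array([0.14776044, 0.60691851, 0.20760336]), 'eef_rot': array([-1.57087199e+00,  1.27087402e-03,  1.33201726e+00]), 'wrist_force': array([-0.32716256, -0.53659288,  0.42816166]), 'ft_torque': array([ 0.01289833, -0.03279506,  0.01803281]), 'finger_gap': 0.9998982611277265}
```

View pics/top1.png

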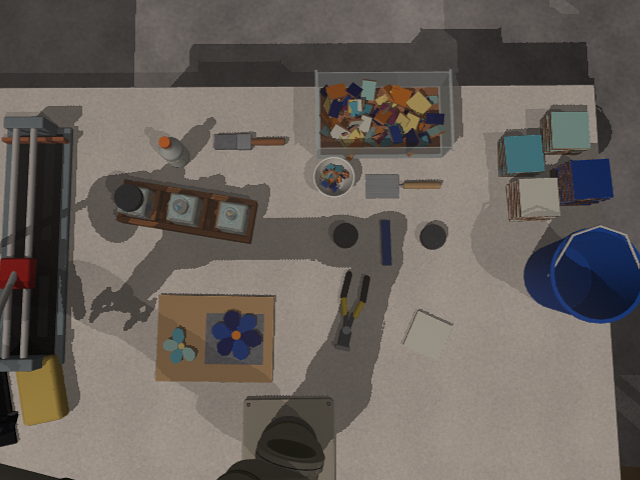

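View pics/scene1.png

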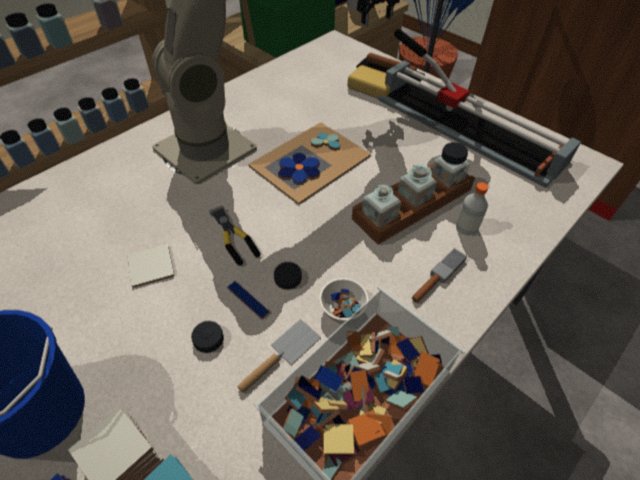

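The top view shows the stand with the closed jar at (130,200), open jars at (182,207) and (232,214), lids at (345,235) and (433,235), the strip at (386,242), the bowl at (334,177), nippers at (350,310) and the square tile at (428,332). The gripper itself can't be seen in either view, so I'll check where it projects and look at close crops.

```bash
python3 - <<'E'
from h import *
a=np.load('top1.npz');b=np.load('scene1.npz')
for n in('top','scene'): print(n,proj(n,[[0,0,0],[.148,.607,.208],[.148,.607,0]]).round())
P=cloud('top',a['d']);Q=cloud('scene',b['d'])
for n,uv in [('lidA',(345,235)),('lidB',(433,235)),('closed',(130,195)),('bench',(300,280)),('sq',(430,332))]: print(n,P[uv[1],uv[0]].round(4),P[uv[1]-2:uv[1]+3,uv[0]-2:uv[0]+3,2].mean().round(4))
for n,uv in [('lidA',(288,275)),('lidB',(207,337)),('closed',(455,153))]: print(n,Q[uv[1],uv[0]].round(4))
def g(im):return np.clip(255*(im/255.)**.5,0,255).astype(np.uint8)
A=g(a['im']);B=g(b['im'])
t=[cv2.resize(x[...,::-1],(260,260),interpolation=cv2.INTER_CUBIC) for x in (A[205:265,315:375],A[205:265,403:463],B[245:305,258:318],B[307:367,177:237])]
row2=[cv2.resize(A[175:247,105:260][...,::-1],(400,186),interpolation=cv2.INTER_CUBIC),cv2.resize(B[140:240,345:480][...,::-1],(400,296),interpolation=cv2.INTER_CUBIC)]
can=np.zeros((600,800,3),np.uint8)
for i,x in enumerate(t): can[0:200,i*200:(i+1)*200]=cv2.resize(x,(200,200))
can[200:386,0:400]=row2[0];can[200:496,400:800]=row2[1]
cv2.imwrite('pics/c1.png',can)
# lid mask
for im,n,box in((a,'top',(300,200,480,270)),(b,'scene',(170,240,320,370))):
    x0,y0,x1,y1=box;m=(im['im'][y0:y1,x0:x1].max(2)<52).astype(np.uint8)
    c,_=cv2.findContours(m,0,2)
    for k in c:
        if cv2.contourArea(k)>200: print(n,cv2.contourArea(k),np.array(cv2.fitEllipse(k)[0])+[x0,y0],cv2.fitEllipse(k)[1:])
E
```

```text
top [[288. 443.]
 [  4. 405.]
 [ 52. 387.]]
scene [[204. 148.]
 [375.  31.]
 [369.  89.]]
lidA [ 0.5321 -0.1524  0.0224] 0.0252
lidB [ 0.5297 -0.3826  0.0274] 0.0248
closed [0.6221 0.374  0.1319] 0.133
bench [ 0.4159 -0.0333 -0.0007] -0.0006
sq [ 0.2776 -0.3715  0.0069] 0.0096
lidA [ 0.5442 -0.1584  0.0246]
lidB [ 0.539  -0.3885  0.0252]
closed [0.6296 0.3677 0.1315]
top 444.5 [432.39189148 236.35445023] ((23.540836334228516, 24.41017723083496), 66.96349334716797)
top 452.5 [345.03557587 235.19817352] ((23.788951873779297, 24.51479721069336), 18.395877838134766)
scene 700.5 [207.19335175 337.08777618] ((29.468242645263672, 30.470582962036133), 37.50297546386719)
scene 216.5 [248.91507721 300.51734924] ((8.73429012298584, 48.566932678222656), 132.7655792236328)
scene 571.0 [287.52458191 275.35822296] ((26.76319122314453, 27.709476470947266), 95.75091552734375)
```

View pics/c1.png

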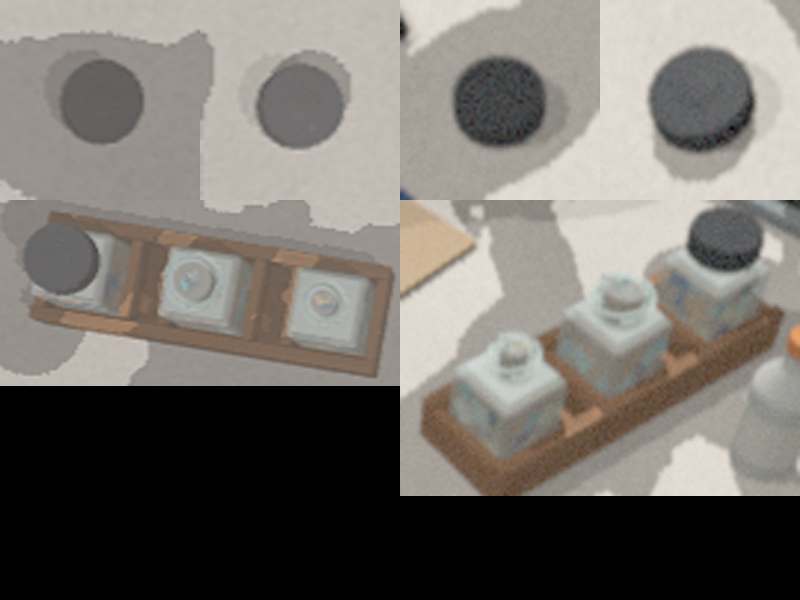

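The crops suggest the middle jar has the wide neck and the right end jar the narrow one. The lids' bars can't be made out. Next I'll get positions for the lids and necks.

```bash
python3 - <<'E'
from h import *
a=np.load('top1.npz');b=np.load('scene1.npz')
for n,t,s in(('A',(345.04,235.2),(287.5,275.4)),('B',(432.4,236.35),(207.2,337.1))): print(n,ray('top',t,.012)[0].round(4),ray('scene',s,.012)[0].round(4))
for im,n,(x0,y0,x1,y1) in((a,'top',(105,175,150,225)),(b,'scene',(430,140,475,175))):
    m=(im['im'][y0:y1,x0:x1].max(2)<52).astype(np.uint8);c=max(cv2.findContours(m,0,2)[0],key=cv2.contourArea)
    e=cv2.fitEllipse(c);print('closed',n,cv2.contourArea(c),(e[0][0]+x0,e[0][1]+y0),ray(n,np.array(e[0])+[x0,y0],.121)[0].round(4))
C=[]
for n,d in(('top',a),('scene',b)):
    P=cloud(n,d['d']).reshape(-1,3);P=P[(P[:,0]>.5)&(P[:,0]<.72)&(P[:,1]>.05)&(P[:,1]<.45)]
    S=P[(P[:,2]>.094)&(P[:,2]<.106)];rim=P[(P[:,2]>.118)&(P[:,2]<.136)];wood=P[(P[:,2]>.01)&(P[:,2]<.05)]
    print(n,len(S),len(rim),len(wood))
    img=np.zeros((500,300),np.uint8)
    for lab,Z in(('sh',S),('rim',rim)):
        img[:]=0;ij=((Z[:,:2]-[.5,.05])*1000).astype(int);img[ij[:,1].clip(0,499),ij[:,0].clip(0,299)]=1
        img2=cv2.morphologyEx(img,cv2.MORPH_CLOSE,np.ones((9,9)))
        for c in cv2.findContours(img2,0,2)[0]:
            if cv2.contourArea(c)>150:
                (x,y),wh,an=cv2.minAreaRect(c);print(lab,round(x/1000+.5,4),round(y/1000+.05,4),np.round(wh,1),round(an,1))
    print('wood rect',cv2.minAreaRect((wood[:,:2]*1000).astype(np.float32)))
# edges of jar rows: dump zoom crops
def g(im):return np.clip(255*(im/255.)**.6,0,255).astype(np.uint8)
can=np.zeros((560,800,3),np.uint8)
can[:280,:]=cv2.resize(g(a['im'])[185:241,105:265][...,::-1],(800,280),interpolation=cv2.INTER_CUBIC)
can[280:560,:400]=cv2.resize(g(b['im'])[160:230,355:455][...,::-1],(400,280),interpolation=cv2.INTER_CUBIC)
cv2.imwrite('pics/c2.png',can)
E
```

```text
A [ 0.5326 -0.1533  0.012 ] [ 0.5373 -0.1542  0.012 ]
B [ 0.5277 -0.3847  0.012 ] [ 0.5323 -0.3857  0.012 ]
closed top 612.0 (130.17642974853516, 195.86766052246094) [0.6219 0.3773 0.121 ]
closed scene 421.0 (456.6254367828369, 152.05346393585205) [0.6252 0.3866 0.121 ]
top 705 1155 2158
sh 0.6121 0.3594 [28.9 68.7] 69.4
sh 0.5947 0.2566 [69.6 67.9] 78.7
sh 0.574 0.1345 [69.  67.9] 80.5
rim 0.6174 0.3803 [65.1 63.8] 25.2
rim 0.596 0.2585 [53. 54.] 90.0
rim 0.574 0.1354 [43.1 41.6] 5.2
wood rect ((627.1926879882812, 254.27752685546875), (349.476318359375, 172.50900268554688), 80.10392761230469)
scene 540 808 2260
sh 0.6285 0.3663 [81.1 47.1] 32.5
sh 0.6015 0.2566 [66.  60.6] 74.7
sh 0.5804 0.1334 [63.1 61.2] 78.1
rim 0.621 0.3805 [67. 66.] 90.0
rim 0.6004 0.256 [50.8 50.7] 11.8
rim 0.5793 0.1358 [39.4 38.9] 19.3
wood rect ((600.9991455078125, 257.9259338378906), (350.20916748046875, 113.24662780761719), 80.21978759765625)
```

View pics/c2.png

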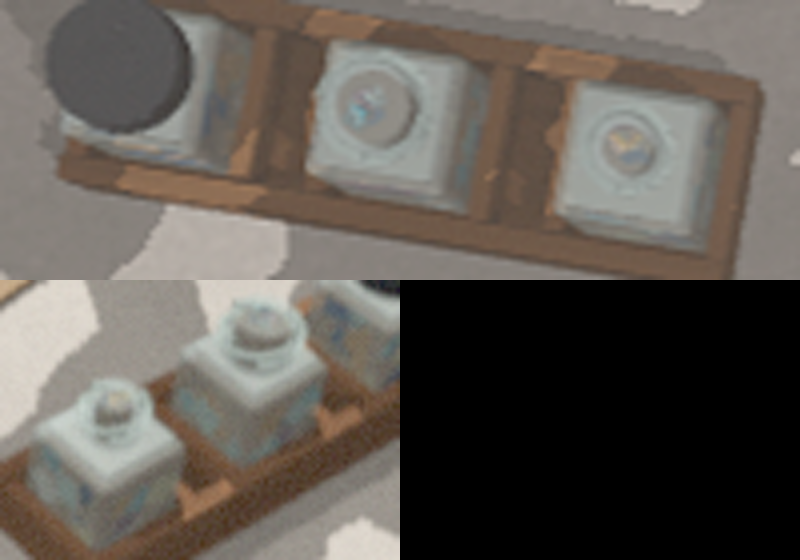

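Left (middle) jar is the wide one, at about (0.598, 0.258); the right jar is the narrow one, at (0.5765, 0.135). The stand yaw is about -10°. The two views disagree by about 4.5 mm in x, so I average them and will check at hover. Next: move helper, then off to lid A.

```bash
cat >> h.py <<'E'
def rows(*T):
    "T: (x,y,z,yaw) world targets -> tool x,y,z shift, roll"
    o=r.get_obs();M=R.from_euler('xyz',o['eef_rot']).as_matrix();yaw=np.arctan2(M[1,0],M[0,0])
    print('t',round(o['clock'],2),'pos',o['position'].round(4),'yaw',round(yaw,3),'q7',o['qpos'][6].round(3),'F',o['wrist_force'].round(1),'T',o['ft_torque'].round(2),'gap',round(o['finger_gap']*85.4,1))
    for t in T:
        s=M.T@(np.array(t[:3])-o['position']);print(t,'->',[*s.round(4),round(-(t[3]-yaw),3)])
E
python3 -c "
from h import *
rows((.40,.30,.26,.7),(.535,-.154,.12,0),(.535,-.154,.06,0))"
```

```text
t 0.1 pos [0.1478 0.6069 0.2076] yaw 1.332 q7 -0.089 F [-0.3 -0.5  0.4] T [ 0.01 -0.03  0.02] gap 85.4
(0.4, 0.3, 0.26, 0.7) -> [np.float64(-0.2386), np.float64(-0.0521), np.float64(-0.3177), np.float64(0.632)]
(0.535, -0.154, 0.12, 0) -> [np.float64(-0.6476), np.float64(0.0885), np.float64(-0.5562), np.float64(1.332)]
(0.535, -0.154, 0.06, 0) -> [np.float64(-0.6476), np.float64(0.1485), np.float64(-0.5562), np.float64(1.332)]
```

Emit:
{"op": "apply_moves", "data": {"plan": [[[-0.239,-0.052,-0.318,0.632,0.0854],[-0.239,-0.052,-0.318,0.632,0.0854],[-0.239,-0.052,-0.318,0.632,0.0854],[-0.239,-0.052,-0.318,0.632,0.0854],[-0.239,-0.052,-0.318,0.632,0.0854],[-0.239,-0.052,-0.318,0.632,0.0854],[-0.239,-0.052,-0.318,0.632,0.0854],[-0.648,0.088,-0.556,1.332,0.0854],[-0.648,0.088,-0.556,1.332,0.0854],[-0.648,0.088,-0.556,1.332,0.0854],[-0.648,0.088,-0.556,1.332,0.0854],[-0.648,0.088,-0.556,1.332,0.0854],[-0.648,0.088,-0.556,1.332,0.0854],[-0.648,0.088,-0.556,1.332,0.0854],[-0.648,0.088,-0.556,1.332,0.0854],[-0.648,0.088,-0.556,1.332,0.0854]]]}}

```text
clock: 2.1
position: [0.5333, -0.1591, 0.1189]
eef_rot: [-1.575, 0.003, -0.007]
wrist_force: [-0.2, 0.2, 1.4]
finger_gap: 0.999
```

```bash
python3 -c "
from h import *
rows((.535,-.154,.03,0),(.535,-.154,0.0,0))"
```

```text
t 2.1 pos [ 0.5333 -0.1591  0.1189] yaw -0.007 q7 0.377 F [-0.2  0.2  1.4] T [ 0.03  0.01 -0.01] gap 85.3
(0.535, -0.154, 0.03, 0) -> [np.float64(0.0019), np.float64(0.0888), np.float64(0.0055), np.float64(-0.007)]
(0.535, -0.154, 0.0, 0) -> [np.float64(0.002), np.float64(0.1188), np.float64(0.0056), np.float64(-0.007)]
```

Emit:
{"op": "apply_moves", "data": {"plan": [[[0.002,0.05,0.0055,-0.007,0.0854],[0.002,0.09,0.0055,-0.007,0.0854],[0.002,0.119,0.0055,-0.007,0.0854],[0.002,0.119,0.0055,-0.007,0.0854],[0.002,0.119,0.0055,-0.007,0.05],[0.002,0.119,0.0055,-0.007,0.05],[0.002,0.119,0.0055,-0.007,0.05],[0.002,0.119,0.0055,-0.007,0.05]]], "newtons": 20}}

```text
clock: 3.1
position: [0.5352, -0.154, 0.0003]
eef_rot: [-1.575, 0.003, 0.0]
wrist_force: [0.9, -0.3, 0.1]
finger_gap: 0.583
```

```bash
python3 -c "
from h import *
rows((.535,-.154,.00,0),(.535,-.154,0.0,1.57))
im,d=r.get_image('scene');np.savez('s2.npz',im=im,d=d);A,_=r.get_image('top')
can=np.zeros((400,800,3),np.uint8);can[:,:400]=cv2.resize(im[225:305,250:330],(400,400),interpolation=2);can[:,400:]=cv2.resize(A[190:270,300:380],(400,400),interpolation=2);save('g1.png',can)"
```

```text
t 3.1 pos [ 5.352e-01 -1.540e-01  3.000e-04] yaw 0.0 q7 0.47 F [ 0.9 -0.3  0.1] T [-0.02  0.01 -0.04] gap 49.7
(0.535, -0.154, 0.0, 0) -> [np.float64(-0.0002), np.float64(0.0003), np.float64(0.0), np.float64(0.0)]
(0.535, -0.154, 0.0, 1.57) -> [np.float64(-0.0002), np.float64(0.0003), np.float64(0.0), np.float64(-1.57)]
```

View pics/g1.png

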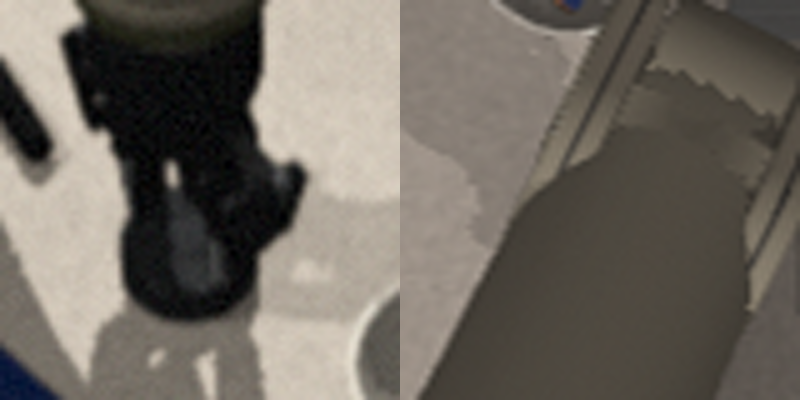

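```bash
python3 -c "
from h import *
d=np.load('s2.npz')['d'];Q=cloud('scene',d)
print(proj('scene',[[.535,-.154,0],[.535-.032,-.154,.012],[.535+.032,-.154,.012],[.535,-.154,.024]]).round(1))
for v in range(255,292,3): print(v,[tuple((Q[v,u]*1000).astype(int)) for u in range(274,306,5)])
"
```

```text
[[287.1 277.7]
 [277.8 267.1]
 [296.2 282.6]
 [286.7 271.8]]
255 [(np.int64(507), np.int64(-164), np.int64(73)), (np.int64(509), np.int64(-152), np.int64(63)), (np.int64(551), np.int64(-172), np.int64(120)), (np.int64(559), np.int64(-164), np.int64(120)), (np.int64(573), np.int64(-162), np.int64(131)), (np.int64(580), np.int64(-154), np.int64(130)), (np.int64(513), np.int64(-75), np.int64(-2))]
258 [(np.int64(506), np.int64(-165), np.int64(61)), (np.int64(511), np.int64(-154), np.int64(55)), (np.int64(484), np.int64(-117), np.int64(-2)), (np.int64(559), np.int64(-165), np.int64(111)), (np.int64(571), np.int64(-160), np.int64(117)), (np.int64(583), np.int64(-157), np.int64(126)), (np.int64(593), np.int64(-152), np.int64(129))]
261 [(np.int64(499), np.int64(-160), np.int64(39)), (np.int64(511), np.int64(-155), np.int64(45)), (np.int64(493), np.int64(-125), np.int64(0)), (np.int64(561), np.int64(-167), np.int64(103)), (np.int64(565), np.int64(-156), np.int64(97)), (np.int64(582), np.int64(-156), np.int64(113)), (np.int64(599), np.int64(-158), np.int64(130))]
264 [(np.int64(480), np.int6
[... 2604 characters left out ...]
(578), np.int64(-139), np.int64(-1))]
288 [(np.int64(533), np.int64(-195), np.int64(-1)), (np.int64(542), np.int64(-187), np.int64(0)), (np.int64(552), np.int64(-180), np.int64(2)), (np.int64(1024), np.int64(-562), np.int64(910)), (np.int64(566), np.int64(-161), np.int64(-2)), (np.int64(576), np.int64(-154), np.int64(0)), (np.int64(583), np.int64(-144), np.int64(-3))]
291 [(np.int64(540), np.int64(-201), np.int64(0)), (np.int64(548), np.int64(-193), np.int64(0)), (np.int64(556), np.int64(-184), np.int64(-2)), (np.int64(564), np.int64(-175), np.int64(-2)), (np.int64(574), np.int64(-169), np.int64(0)), (np.int64(581), np.int64(-159), np.int64(-2)), (np.int64(591), np.int64(-153), np.int64(2))]
```

Emit:
{"op": "apply_moves", "data": {"plan": [[[0,0,0,0,0.0854],[0,0,0,0,0.0854],[0,0,0,0,0.0854],[0,0,0,0,0.0854],[0,0.004,0,0,0.0854],[0,0.008,0,0,0.0854],[0,0.008,0,0,0.0854],[0,0.008,0,0,0.06],[0,0.008,0,0,0.06],[0,0.008,0,0,0.06],[0,0.008,0,0,0.06]]], "newtons": 20}}

```text
clock: 4.58
position: [0.5352, -0.1542, -0.0075]
eef_rot: [-1.575, 0.003, 0.0]
wrist_force: [-2.7, 1.1, 5.8]
finger_gap: 0.741
```

```bash
python3 -c "
from h import *
rows((.535,-.154,.00,0))
im,d=r.get_image('scene');Q=cloud('scene',d)
m=(Q[...,0]>.47)&(Q[...,0]<.61)&(Q[...,1]>-.21)&(Q[...,1]<-.11)&(Q[...,2]>.003)
u,v=[292,297,302],[]
for v in range(258,288,3): print(v,[(Q[v,u]*1000).astype(int).tolist() for u in (272,276,280,290,294,298,302)])
save('g2.png',im[215:305,240:340],None,6)"
```

```text
t 4.58 pos [ 0.5352 -0.1542 -0.0075] yaw 0.0 q7 0.477 F [-2.7  1.1  5.8] T [ 0.11  0.49 -0.02] gap 63.3
(0.535, -0.154, 0.0, 0) -> [np.float64(-0.0002), np.float64(-0.0075), np.float64(0.0001), np.float64(0.0)]
258 [[492, -160, 43], [504, -158, 53], [504, -145, 41], [560, -163, 110], [575, -164, 124], [580, -157, 123], [587, -152, 124]]
261 [[491, -160, 32], [501, -156, 37], [504, -146, 31], [562, -165, 103], [509, -106, -2], [567, -146, 89], [592, -157, 122]]
264 [[478, -151, -1], [504, -159, 31], [506, -148, 22], [566, -169, 99], [567, -158, 90], [571, -150, 86], [599, -164, 126]]
267 [[486, -158, 1], [506, -162, 24], [512, -155, 23], [568, -171, 91], [572, -163, 88], [543, -125, 24], [599, -164, 116]]
270 [[492, -164, 0], [511, -167, 21], [519, -160, 22], [535, -143, 21], [573, -164, 79], [574, -153, 69], [599, -164, 103]]
273 [[499, -170, 0], [518, -173, 22], [524, -165, 20], [543, -150, 24], [573, -165, 68], [581, -159, 70], [598, -164, 92]]
276 [[505, -176, 0], [524, -178, 21], [531, -172, 22], [548, -155, 22], [570, -163, 52], [581, -160, 60], [599, -164, 82]]
279 [[510, -181, -2], [530, -184, 20], [537, -177, 21], [555, -162, 23], [571, -164, 42], [580, -160, 46], [598, -164, 70]]
282 [[518, -188, 0], [531, -185, 11], [543, -183, 20], [560, -167, 22], [570, -164, 29], [579, -159, 33], [567, -136, -2]]
285 [[524, -193, 0], [530, -186, -1], [543, -184, 9], [563, -170, 16], [566, -160, 9], [568, -150, 0], [575, -143, 0]]
```

View pics/g2.png

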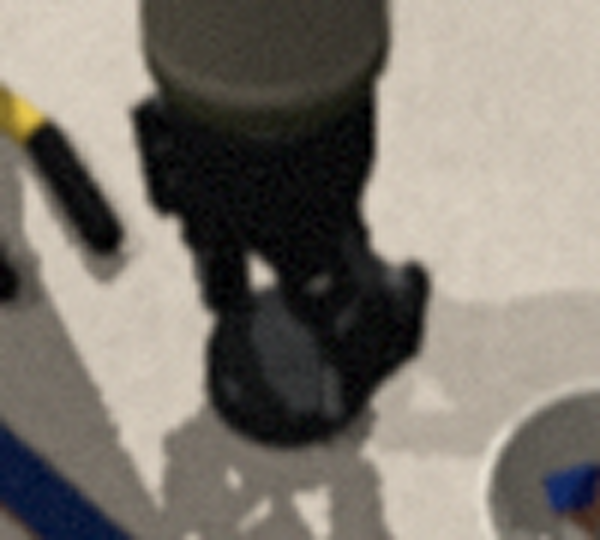

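The fingertips stand higher above the TCP than I expected: the pads only catch the lid's top edge. I'll reopen and go deeper in small steps.

Emit:
{"op": "apply_moves", "data": {"plan": [[[0,0,0,0,0.0854],[0,0,0,0,0.0854],[0,0,0,0,0.0854],[0,0.003,0,0,0.0854],[0,0.006,0,0,0.0854],[0,0.006,0,0,0.0854]]]}}

```text
clock: 5.38
position: [0.5349, -0.1541, -0.0139]
eef_rot: [-1.575, 0.003, 0.0]
wrist_force: [-0.6, -0.8, 0.3]
finger_gap: 1.001
```

```bash
python3 -c "
from h import *
rows((.535,-.154,.00,0))
im,d=r.get_image('scene');Q=cloud('scene',d)
for v in range(255,294,3): print(v,[(Q[v,u]*1000).astype(int).tolist() for u in (270,274,278,294,298,302,306)])"
```

```text
t 5.38 pos [ 0.5349 -0.1541 -0.0139] yaw 0.0 q7 0.482 F [-0.6 -0.8  0.3] T [ 0.01 -0.03  0.  ] gap 85.5
(0.535, -0.154, 0.0, 0) -> [np.float64(0.0), np.float64(-0.0139), np.float64(0.0001), np.float64(0.0)]
255 [[490, -163, 57], [492, -153, 49], [468, -122, -1], [572, -161, 129], [573, -150, 121], [510, -80, -1], [518, -73, 0]]
258 [[490, -164, 46], [492, -154, 39], [492, -142, 27], [573, -162, 121], [579, -157, 122], [585, -151, 121], [526, -81, 2]]
261 [[488, -164, 32], [493, -155, 28], [481, -134, -1], [574, -164, 112], [516, -99, -2], [591, -156, 121], [599, -152, 124]]
264 [[475, -155, 0], [482, -148, 0], [490, -142, 2], [529, -124, 21], [572, -151, 88], [599, -164, 126], [604, -157, 124]]
267 [[480, -160, -2], [487, -153, -2], [511, -159, 26], [573, -164, 90], [577, -156, 85], [601, -166, 118], [603, -156, 112]]
270 [[487, -166, -3], [495, -160, -1], [514, -163, 20], [577, -168, 86], [548, -130, 21], [598, -163, 102], [605, -158, 103]]
273 [[496, -174, 1], [513, -175, 19], [522, -170, 23], [549, -143, 22], [584, -163, 77], [600, -165, 95], [606, -159, 95]]
276 [[502, -179, 0], [520, -181, 19], [528, -175, 22], [555, -149, 23], [585, -164, 68], [598, -164, 81], [608, -161, 87]]
279 [[508, -185, 0], [514, -177, -2], [1024, -562, 910], [561, -155, 23], [583, -163, 53], [596, -163, 66], [609, -162, 79]]
282 [[514, -190, 0], [522, -184, 0], [539, -186, 20], [568, -162, 24], [584, -164, 43], [592, -159, 46], [574, -129, -3]]
285 [[521, -196, 0], [527, -189, 0], [536, -184, 2], [567, -161, 10], [584, -164, 30], [590, -157, 30], [581, -136, 0]]
288 [[526, -201, -2], [534, -195, 0], [541, -189, 0], [567, -162, 0], [574, -155, 0], [581, -149, 0], [587, -142, 0]]
291 [[533, -207, 0], [540, -201, -1], [547, -194, 0], [573, -168, 0], [581, -162, 1], [588, -156, 1], [594, -149, 1]]
```

The tips stand about 31 mm above the TCP at lid width, so I'll descend to TCP z about -0.026, close, reopen, turn 90° and close again to centre the lid.

Emit:
{"op": "apply_moves", "data": {"plan": [[[0,0.006,0,0,0.0854],[0,0.012,0,0,0.0854],[0,0.012,0,0,0.06],[0,0.012,0,0,0.06],[0,0.012,0,0,0.06],[0,0.012,0,0,0.06]]], "newtons": 20}}

```text
clock: 6.18
position: [0.535, -0.1542, -0.0257]
eef_rot: [-1.575, 0.003, 0.0]
wrist_force: [0.7, -0.3, -0.7]
finger_gap: 0.758
```

Emit:
{"op": "apply_moves", "data": {"plan": [[[0,0,0,0,0.08],[0,0,0,0,0.08],[0,0,0,-0.4,0.08],[0,0,0,-0.8,0.08],[0,0,0,-1.2,0.08],[0,0,0,-1.57,0.08],[0,0,0,-1.57,0.08],[0,0,0,-1.57,0.08],[0,0,0,-1.57,0.08],[0,0,0,-1.57,0.08],[0,0,0,-1.57,0.08],[0,0,0,-1.57,0.08],[0,0,0,-1.57,0.06],[0,0,0,-1.57,0.06],[0,0,0,-1.57,0.06],[0,0,0,-1.57,0.06]]], "newtons": 40}}

```text
clock: 8.18
position: [0.5351, -0.1543, -0.0252]
eef_rot: [-1.568, 0.004, 1.569]
wrist_force: [-0.1, -0.1, 5.0]
finger_gap: 0.748
```

```bash
python3 -c "
from h import *
rows((.535,-.154,.14,1.57),(.598,.2577,.14,1.57))"
```

```text
t 8.18 pos [ 0.5351 -0.1543 -0.0252] yaw 1.569 q7 1.888 F [-0.1 -0.1  5. ] T [ 0.17  0.47 -0.04] gap 63.9
(0.535, -0.154, 0.14, 1.57) -> [np.float64(-0.0003), np.float64(-0.1652), np.float64(0.0006), np.float64(-0.001)]
(0.598, 0.2577, 0.14, 1.57) -> [np.float64(0.4115), np.float64(-0.167), np.float64(-0.0616), np.float64(-0.001)]
```

Emit:
{"op": "apply_moves", "data": {"plan": [[[0,-0.06,0,0,0.06],[0,-0.12,0,0,0.06],[0,-0.175,0,0,0.06],[0.06,-0.185,-0.01,0,0.06],[0.12,-0.185,-0.02,0,0.06],[0.18,-0.185,-0.03,0,0.06],[0.24,-0.185,-0.04,0,0.06],[0.3,-0.185,-0.05,0,0.06],[0.36,-0.185,-0.058,0,0.06],[0.4115,-0.175,-0.0616,0,0.06],[0.4115,-0.155,-0.0616,0,0.06],[0.4115,-0.151,-0.0616,0,0.06],[0.4115,-0.151,-0.0616,0,0.06]]]}}

```text
clock: 9.8
position: [0.5983, 0.2559, 0.1241]
eef_rot: [-1.568, 0.005, 1.566]
wrist_force: [0.4, 0.3, -1.3]
finger_gap: 0.754
```

```bash
python3 -c "
from h import *
rows((.598,.2577,.11,1.57))
for n in('scene','top'):
    im,d=r.get_image(n);np.savez(n+'3.npz',im=im,d=d);P=cloud(n,d).reshape(-1,3)
    for lo,hi,l in((.160,.172,'lidtop'),):
        m=(np.hypot(P[:,0]-.598,P[:,1]-.258)<.045)&(P[:,2]>lo)&(P[:,2]<hi);print(n,l,m.sum(),P[m].min(0).round(4),P[m].max(0).round(4))
im=np.load('scene3.npz')['im'];A=np.load('top3.npz')['im']
can=np.zeros((400,800,3),np.uint8);can[:,:400]=cv2.resize(im[110:210,365:465],(400,400),interpolation=2);can[:,400:]=cv2.resize(A[155:255,130:230],(400,400),interpolation=2);save('g3.png',(255*(can/255.)**.6).astype(np.uint8))"
```

```text
t 9.8 pos [0.5983 0.2559 0.1241] yaw 1.566 q7 1.122 F [ 0.4  0.3 -1.3] T [0.   0.06 0.01] gap 64.4
(0.598, 0.2577, 0.11, 1.57) -> [np.float64(0.0019), np.float64(0.0141), np.float64(0.0003), np.float64(-0.004)]
scene lidtop 202 [0.5738 0.2137 0.1603] [0.6328 0.2969 0.172 ]
top lidtop 50 [0.5643 0.2187 0.1611] [0.5883 0.2665 0.1719]
```

View pics/g3.png

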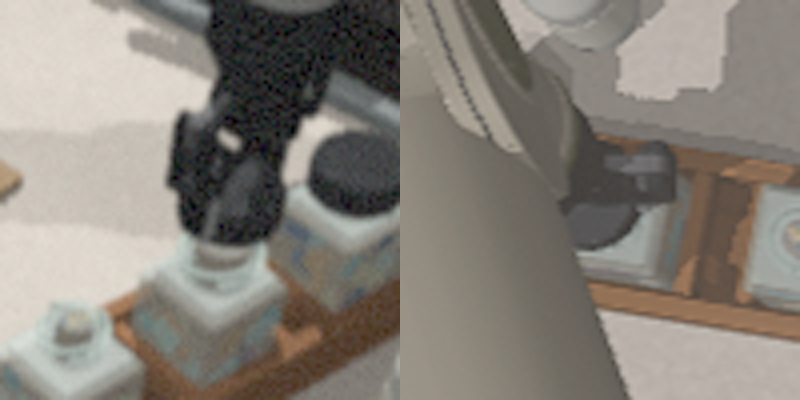

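Emit:
{"op": "apply_moves", "data": {"plan": [[[0.0019,0.008,0.0003,0,0.06],[0.0019,0.016,0.0003,0,0.06],[0.0019,0.02,0.0003,0,0.06],[0.0019,0.022,0.0003,0,0.06],[0.0019,0.022,0.0003,0,0.06]]], "newtons": 60}}

```text
clock: 10.52
position: [0.5983, 0.2583, 0.1029]
eef_rot: [-1.569, 0.004, 1.567]
wrist_force: [-0.2, 0.6, -0.2]
finger_gap: 0.751
```

```bash
python3 -c "
from h import *
rows((.598,.2577,.0965,1.57))"
```

```text
t 10.53 pos [0.5983 0.2583 0.1029] yaw 1.567 q7 1.121 F [-0.2  0.6 -0.2] T [ 0.02  0.01 -0.03] gap 64.1
(0.598, 0.2577, 0.0965, 1.57) -> [np.float64(-0.0005), np.float64(0.0064), np.float64(0.0003), np.float64(-0.003)]
```

Emit:
{"op": "apply_moves", "data": {"plan": [[[0,0.002,0,0,0.06],[0,0.004,0,0,0.06],[0,0.004,0,0,0.06]]]}}

```text
clock: 10.9
position: [0.5982, 0.2583, 0.0987]
eef_rot: [-1.569, 0.004, 1.567]
wrist_force: [0.1, 0.7, -1.3]
finger_gap: 0.739
```

Emit:
{"op": "apply_moves", "data": {"plan": [[[0,0.002,0,0,0.06],[0,0.0035,0,0,0.06],[0,0.0035,0,0,0.06]]]}}

```text
clock: 11.28
position: [0.5981, 0.2582, 0.095]
eef_rot: [-1.568, 0.004, 1.567]
wrist_force: [0.5, -0.2, -1.0]
finger_gap: 0.745
```

Emit:
{"op": "apply_moves", "data": {"plan": [[[0,0.0015,0,0,0.06],[0,0.003,0,0,0.06],[0,0.0045,0,0,0.06],[0,0.0045,0,0,0.06]]]}}

```text
clock: 11.78
position: [0.5981, 0.2582, 0.0905]
eef_rot: [-1.569, 0.004, 1.567]
wrist_force: [-0.1, -0.0, 0.2]
finger_gap: 0.743
```

Emit:
{"op": "apply_moves", "data": {"plan": [[[0,0.001,0,0,0.06],[0,0.002,0,0,0.06],[0,0.002,0,0,0.06]]]}}

```text
clock: 12.15
position: [0.5984, 0.2583, 0.09]
eef_rot: [-1.569, 0.003, 1.567]
wrist_force: [-4.3, -2.7, 10.3]
finger_gap: 0.739
```

Contact at z = 0.090, about 6 mm above home, so lid A is the wide lid and it's on the right jar. Turning clockwise while following the thread down.

Emit:
{"op": "apply_moves", "data": {"plan": [[[0,0.0015,0,0.17,0.06],[0,0.0025,0,0.34,0.06],[0,0.0034,0,0.51,0.06],[0,0.0043,0,0.68,0.06]]], "newtons": 80}}

```text
clock: 12.65
position: [0.5992, 0.258, 0.0866]
eef_rot: [-1.573, 0.002, 0.881]
wrist_force: [-0.7, -2.2, 4.4]
finger_gap: 0.739
```

```bash
python3 -c "
from h import *
rows((.598,.2577,.0838,1.57))"
```

```text
t 12.65 pos [0.5992 0.258  0.0866] yaw 0.881 q7 0.481 F [-0.7 -2.2  4.4] T [-0.49  0.11  0.1 ] gap 63.1
(0.598, 0.2577, 0.0838, 1.57) -> [np.float64(-0.0009), np.float64(0.0028), np.float64(0.0007), np.float64(-0.689)]
```

Emit:
{"op": "apply_moves", "data": {"plan": [[[0,0.0013,0,0.16,0.06],[0,0.0022,0,0.32,0.06],[0,0.0031,0,0.48,0.06],[0,0.0032,0,0.55,0.06]]]}}

```text
clock: 13.15
position: [0.5998, 0.2575, 0.0842]
eef_rot: [-1.574, -0.0, 0.327]
wrist_force: [-1.3, -2.2, 5.7]
finger_gap: 0.737
```

```bash
python3 -c "
from h import *
rows((.598,.2577,.0838,1.57))"
```

```text
t 13.15 pos [0.5998 0.2575 0.0842] yaw 0.327 q7 -0.034 F [-1.3 -2.2  5.7] T [-0.47  0.28  0.09] gap 63.0
(0.598, 0.2577, 0.0838, 1.57) -> [np.float64(-0.0016), np.float64(0.0004), np.float64(0.0007), np.float64(-1.243)]
```

Emit:
{"op": "apply_moves", "data": {"plan": [[[0,0.0008,0,0.1,0.06],[0,0.0012,0,0.2,0.06],[0,0.0012,0,0.2,0.06]]], "newtons": 100}}

```text
clock: 13.52
position: [0.6004, 0.2575, 0.0844]
eef_rot: [-1.574, -0.002, 0.125]
wrist_force: [-3.2, -2.2, 9.6]
finger_gap: 0.731
```

```bash
python3 -c "
from h import *
rows((.598,.2577,.0838,1.57))"
```

```text
t 13.53 pos [0.6004 0.2575 0.0844] yaw 0.125 q7 -0.221 F [-3.2 -2.2  9.6] T [-0.35  0.74 -0.  ] gap 62.4
(0.598, 0.2577, 0.0838, 1.57) -> [np.float64(-0.0023), np.float64(0.0006), np.float64(0.0005), np.float64(-1.445)]
```

Emit:
{"op": "apply_moves", "data": {"plan": [[[0,0.0005,0,0.1,0.06],[0,0.0005,0,0.2,0.06],[0,0.0005,0,0.2,0.06]]]}}

```text
clock: 13.9
position: [0.5992, 0.2575, 0.0844]
eef_rot: [-1.574, -0.001, -0.077]
wrist_force: [-7.3, -1.9, 9.2]
finger_gap: 0.735
```

```bash
python3 -c "
from h import *
rows((.598,.2577,.0838,1.57))"
```

```text
t 13.9 pos [0.5992 0.2575 0.0844] yaw -0.077 q7 -0.407 F [-7.3 -1.9  9.2] T [-0.37  1.92 -0.37] gap 62.8
(0.598, 0.2577, 0.0838, 1.57) -> [np.float64(-0.0012), np.float64(0.0006), np.float64(0.0001), np.float64(-1.647)]
```

Emit:
{"op": "apply_moves", "data": {"plan": [[[0,0,0,0,0.0854],[0,0,0,0,0.0854],[0,0,0,0,0.0854],[0,-0.05,0,0,0.0854],[0,-0.11,0,0,0.0854],[0,-0.16,0,0,0.0854],[0,-0.16,0,0,0.0854]]]}}

```text
clock: 14.78
position: [0.6013, 0.2584, 0.2493]
eef_rot: [-1.569, -0.007, -0.077]
wrist_force: [0.6, 0.1, 0.3]
finger_gap: 0.998
```

```bash
cat > lidz.py <<'E'
from h import *
def look(name,C):
    im,d=r.get_image('scene');P=cloud('scene',d).reshape(-1,3)
    for n,(x,y) in C.items():
        m=(np.hypot(P[:,0]-x,P[:,1]-y)<.026)&(P[:,2]>.11)&(P[:,2]<.16);Z=P[m]
        A=np.c_[Z[:,:2]-[x,y],np.ones(len(Z))];s=np.linalg.lstsq(A,Z[:,2],rcond=None)[0]
        print(n,m.sum(),'z med',np.median(Z[:,2]).round(4),'tilt deg',np.degrees(s[:2]).round(1))
    save(name,(255*(im/255.)**.6).astype(np.uint8)[90:240,340:500],None,4)
E
python3 -c "
from lidz import *
look('g4.png',{'closed':(.621,.3805),'left':(.600,.2565)});rows()"
```

```text
closed 200 z med 0.1311 tilt deg [0.5 1.9]
left 216 z med 0.1315 tilt deg [ 1.  -0.6]
t 14.82 pos [0.6001 0.2582 0.2463] yaw -0.077 q7 -0.44 F [ 0.  -0.8 -1.2] T [ 0.02 -0.01 -0.01] gap 85.4
```

View pics/g4.png

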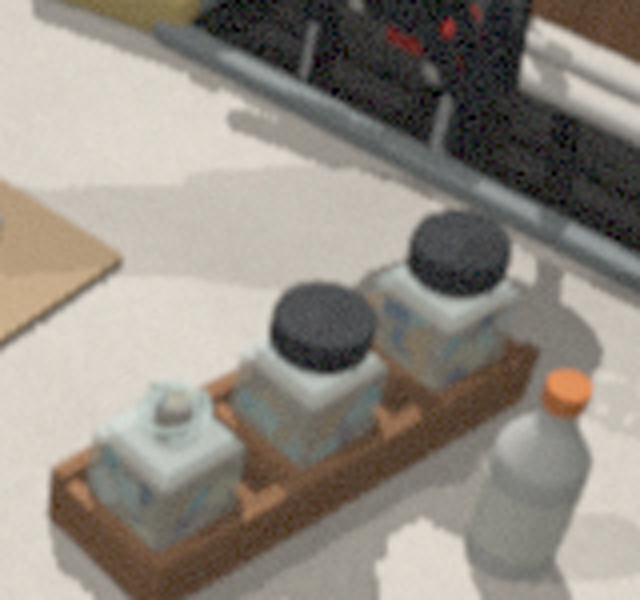

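The lid's height equals the closed jar's (131.5 vs 131.1 mm) and it sits level. I'll regrip and turn on to confirm it's tight.

Emit:
{"op": "apply_moves", "data": {"plan": [[[-0.001,0.06,0,0,0.0854],[-0.001,0.12,0,0,0.0854],[-0.001,0.161,0.0,0,0.0854],[-0.001,0.161,0.0,0,0.0854],[-0.001,0.161,0.0,0,0.06],[-0.001,0.161,0.0,0,0.06],[-0.001,0.161,0.0,0,0.06],[-0.001,0.161,0.0,0,0.06]]], "newtons": 100}}

```text
clock: 15.82
position: [0.5994, 0.2585, 0.0882]
eef_rot: [-1.57, -0.004, -0.077]
wrist_force: [-9.2, -1.4, 8.1]
finger_gap: 0.731
```

```bash
python3 -c "
from h import *
rows()"
```

```text
t 15.82 pos [0.5994 0.2585 0.0882] yaw -0.077 q7 -0.408 F [-9.2 -1.4  8.1] T [-0.44  2.23 -0.09] gap 62.5
```

Emit:
{"op": "apply_moves", "data": {"plan": [[[0,0,0,0.1,0.06],[0,0,0,0.2,0.06],[0,0,0,0.2,0.06]]]}}

```text
clock: 16.2
position: [0.5978, 0.2595, 0.0883]
eef_rot: [-1.569, -0.0, -0.276]
wrist_force: [-6.7, 2.7, -7.2]
finger_gap: 0.723
```

```bash
python3 -c "
from h import *
rows()"
```

```text
t 16.2 pos [0.5978 0.2595 0.0883] yaw -0.276 q7 -0.593 F [-6.7  2.7 -7.2] T [ 0.54  1.7  -0.64] gap 61.7
```

Emit:
{"op": "apply_moves", "data": {"plan": [[[0,0,0,0.1,0.06],[0,0,0,0.2,0.06]]]}}

```text
clock: 16.45
position: [0.5985, 0.2597, 0.0896]
eef_rot: [-1.568, -0.001, -0.476]
wrist_force: [5.0, -1.0, -9.9]
finger_gap: 0.722
```

```bash
python3 -c "
from h import *
rows()"
```

```text
t 16.45 pos [0.5985 0.2597 0.0896] yaw -0.476 q7 -0.778 F [ 5.  -1.  -9.9] T [ 0.68 -0.47  3.38] gap 61.7
```

Emit:
{"op": "apply_moves", "data": {"plan": [[[0,0.001,0,0.07,0.06],[0,0.001,0,0.14,0.06]]]}}

```text
clock: 16.7
position: [0.5999, 0.2592, 0.0902]
eef_rot: [-1.566, -0.003, -0.615]
wrist_force: [4.4, -4.3, -6.3]
finger_gap: 0.722
```

```bash
python3 -c "
from h import *
rows()"
```

```text
t 16.7 pos [0.5999 0.2592 0.0902] yaw -0.615 q7 -0.905 F [ 4.4 -4.3 -6.3] T [-0.13 -0.38  1.95] gap 61.7
```

Lid A is tight: resisting torque 2–3 N m, and the fingers now slip on it. Releasing and going for lid B.

Emit:
{"op": "apply_moves", "data": {"plan": [[[0,0,0,0,0.0854],[0,0,0,0,0.0854],[0,0,0,0,0.0854],[0,-0.05,0,0,0.0854],[0,-0.1,0,0,0.0854],[0,-0.1,0,0,0.0854]]]}}

```text
clock: 17.45
position: [0.6016, 0.2597, 0.1951]
eef_rot: [-1.559, -0.007, -0.615]
wrist_force: [1.1, 0.2, -0.4]
finger_gap: 1.002
```

```bash
python3 -c "
from lidz import *
look('g5.png',{'closed':(.621,.3805),'left':(.600,.2565)})
rows((.53,-.385,.08,-.9),(.53,-.385,.02,-.9),(.53,-.385,-.0255,-.9))"
```

```text
closed 195 z med 0.1312 tilt deg [-0.4  0.7]
left 265 z med 0.1349 tilt deg [ 1.3 13. ]
t 17.5 pos [0.6004 0.2594 0.1924] yaw -0.614 q7 -0.935 F [ 0.9 -0.2 -0.8] T [ 0.02 -0.01  0.02] gap 85.4
(0.53, -0.385, 0.08, -0.9) -> [np.float64(0.3135), np.float64(0.1091), np.float64(-0.568), np.float64(0.286)]
(0.53, -0.385, 0.02, -0.9) -> [np.float64(0.3132), np.float64(0.1691), np.float64(-0.5685), np.float64(0.286)]
(0.53, -0.385, -0.0255, -0.9) -> [np.float64(0.313), np.float64(0.2146), np.float64(-0.5689), np.float64(0.286)]
```

View pics/g5.png

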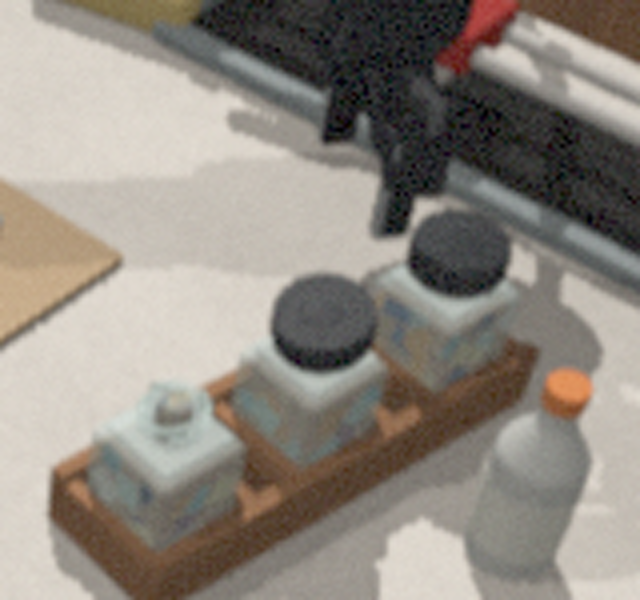

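The picture shows the middle lid now tilted: its top is about 13° high toward +y. My last turning went past tight and pulled it up. I'll regrip with the jaws along y to level it, back it off, and rescrew in small steps with torque checks.

```bash
python3 -c "
from h import *
rows((.599,.2577,.17,-1.57),(.599,.2577,.0865,-1.57))"
```

```text
t 17.5 pos [0.6004 0.2594 0.1924] yaw -0.614 q7 -0.935 F [ 0.9 -0.2 -0.8] T [ 0.02 -0.01  0.02] gap 85.4
(0.599, 0.2577, 0.17, -1.57) -> [np.float64(-0.0002), np.float64(0.0224), np.float64(-0.0024), np.float64(0.956)]
(0.599, 0.2577, 0.0865, -1.57) -> [np.float64(-0.0006), np.float64(0.1059), np.float64(-0.0031), np.float64(0.956)]
```

Emit:
{"op": "apply_moves", "data": {"plan": [[[0,0.01,-0.0024,0.18,0.0854],[0,0.022,-0.0024,0.36,0.0854],[0,0.022,-0.0024,0.54,0.0854],[0,0.022,-0.0024,0.72,0.0854],[0,0.022,-0.0024,0.956,0.0854],[0,0.04,-0.0024,0.956,0.0854],[-0.0006,0.075,-0.003,0.956,0.0854],[-0.0006,0.106,-0.003,0.956,0.0854],[-0.0006,0.106,-0.003,0.956,0.0854],[-0.0006,0.106,-0.003,0.956,0.0854]]]}}

```text
clock: 18.75
position: [0.5995, 0.2577, 0.0871]
eef_rot: [-1.561, 0.004, -1.57]
wrist_force: [-0.2, -0.2, 0.1]
finger_gap: 0.999
```

```bash
python3 -c "
from h import *
rows((.599,.2577,.0865,-1.57))"
```

```text
t 18.75 pos [0.5995 0.2577 0.0871] yaw -1.57 q7 -1.785 F [-0.2 -0.2  0.1] T [ 0.03 -0.05  0.01] gap 85.3
(0.599, 0.2577, 0.0865, -1.57) -> [np.float64(-0.0), np.float64(0.0006), np.float64(-0.0005), np.float64(-0.0)]
```

Emit:
{"op": "apply_moves", "data": {"plan": [[[0,0,0,0,0.06],[0,0,0,0,0.06],[0,0,0,0,0.06],[0,0,0,0,0.06]]], "newtons": 60}}

```text
clock: 19.25
position: [0.6003, 0.2579, 0.0894]
eef_rot: [-1.559, 0.006, -1.57]
wrist_force: [-3.7, -0.7, 9.2]
finger_gap: 0.758
```

```bash
python3 -c "
from h import *
rows()"
```

```text
t 19.25 pos [0.6003 0.2579 0.0894] yaw -1.57 q7 -1.785 F [-3.7 -0.7  9.2] T [-0.33  0.71  0.04] gap 64.7
```

Emit:
{"op": "apply_moves", "data": {"plan": [[[0,-0.0005,0,-0.12,0.06],[0,-0.001,0,-0.24,0.06]]]}}

```text
clock: 19.5
position: [0.5994, 0.2576, 0.0905]
eef_rot: [-1.56, 0.003, -1.327]
wrist_force: [-4.4, -2.8, -3.9]
finger_gap: 0.755
```

```bash
python3 -c "
from h import *
rows()"
```

```text
t 19.5 pos [0.5994 0.2576 0.0905] yaw -1.327 q7 -1.565 F [-4.4 -2.8 -3.9] T [-0.22  0.99 -0.42] gap 64.5
```

Emit:
{"op": "apply_moves", "data": {"plan": [[[0,-0.001,0,-0.17,0.06],[0,-0.002,0,-0.34,0.06],[0,-0.003,0,-0.51,0.06],[0,-0.0038,0,-0.68,0.06]]]}}

```text
clock: 20.0
position: [0.5996, 0.2567, 0.0945]
eef_rot: [-1.561, -0.005, -0.643]
wrist_force: [1.5, -0.6, 0.4]
finger_gap: 0.753
```

```bash
python3 -c "
from h import *
rows()"
```

```text
t 20.0 pos [0.5996 0.2567 0.0945] yaw -0.643 q7 -0.939 F [ 1.5 -0.6  0.4] T [ 0.03 -0.48 -0.09] gap 64.3
```

Emit:
{"op": "apply_moves", "data": {"plan": [[[0,0.001,0,0,0.06],[0,0.002,0,0,0.06],[0,0.002,0,0,0.06]]]}}

```text
clock: 20.38
position: [0.6, 0.2571, 0.0937]
eef_rot: [-1.56, -0.005, -0.646]
wrist_force: [-1.8, 0.3, 5.9]
finger_gap: 0.753
```

```bash
python3 -c "
from lidz import *
rows()
im,d=r.get_image('scene');P=cloud('scene',d).reshape(-1,3)
m=(np.hypot(P[:,0]-.6,P[:,1]-.257)<.026)&(P[:,2]>.125)&(P[:,2]<.15);Z=P[m];A=np.c_[Z[:,:2]-[.6,.257],np.ones(len(Z))];print(len(Z),np.linalg.lstsq(A,Z[:,2],rcond=None)[0].round(4),np.percentile(Z[:,2],[10,50,90]).round(4),Z.min(0).round(3),Z.max(0).round(3))
save('g6.png',(255*(im/255.)**.5).astype(np.uint8)[120:220,370:470],None,6)"
```

```text
t 20.38 pos [0.6    0.2571 0.0937] yaw -0.646 q7 -0.941 F [-1.8  0.3  5.9] T [0.1  0.49 0.08] gap 64.3
150 [-0.1306  0.1423  0.1392] [0.1348 0.1394 0.1435] [0.575 0.232 0.133] [0.614 0.279 0.148]
```

View pics/g6.png

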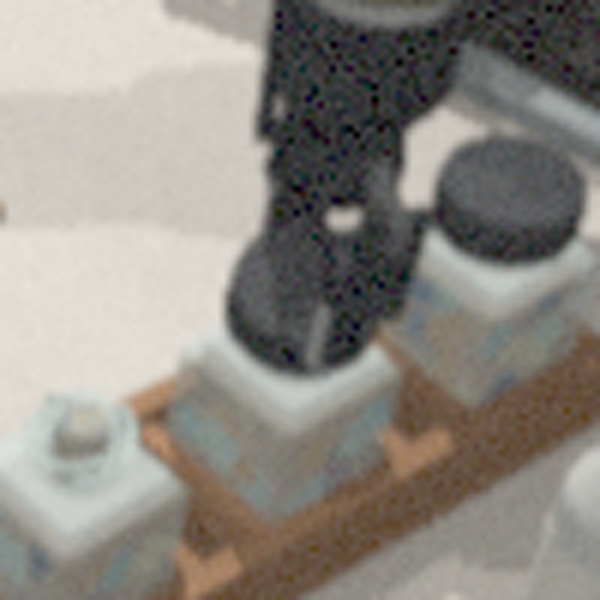

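The lid is still tilted by about 11° and looks cross-threaded. I'll unscrew it fully, lift it off, set it flat on the bench and start again.

Emit:
{"op": "apply_moves", "data": {"plan": [[[0,-0.0015,0,-0.17,0.06],[0,-0.0025,0,-0.34,0.06],[0,-0.0035,0,-0.51,0.06],[0,-0.0044,0,-0.68,0.06],[0,-0.0053,0,-0.85,0.06],[0,-0.0062,0,-1.02,0.06],[0,-0.0072,0,-1.19,0.06],[0,-0.0081,0,-1.36,0.06]]]}}

```text
clock: 21.42
position: [0.601, 0.2582, 0.1028]
eef_rot: [-1.574, -0.015, 0.717]
wrist_force: [0.4, -0.2, 2.2]
finger_gap: 0.756
```

```bash
python3 -c "
from h import *
rows()"
```

```text
t 21.43 pos [0.601  0.2582 0.1028] yaw 0.717 q7 0.323 F [ 0.4 -0.2  2.2] T [ 0.14 -0.28  0.02] gap 64.5
```

Emit:
{"op": "apply_moves", "data": {"plan": [[[0,-0.001,0,-0.17,0.06],[0,-0.002,0,-0.34,0.06],[0,-0.003,0,-0.51,0.06],[0,-0.004,0,-0.68,0.06],[0,-0.005,0,-0.85,0.06],[0,-0.006,0,-1.02,0.06]]]}}

```text
clock: 22.18
position: [0.601, 0.2579, 0.109]
eef_rot: [-1.586, -0.005, 1.739]
wrist_force: [0.2, 0.7, -1.0]
finger_gap: 0.756
```

```bash
python3 -c "
from h import *
rows((.535,-.154,.13,0.8),(.535,-.154,.0,0.8))"
```

```text
t 22.18 pos [0.601  0.2579 0.109 ] yaw 1.739 q7 1.283 F [ 0.2  0.7 -1. ] T [0.01 0.04 0.06] gap 64.6
(0.535, -0.154, 0.13, 0.8) -> [np.float64(-0.395), np.float64(-0.0248), np.float64(0.1336), np.float64(0.939)]
(0.535, -0.154, 0.0, 0.8) -> [np.float64(-0.3956), np.float64(0.1052), np.float64(0.1356), np.float64(0.939)]
```

Emit:
{"op": "apply_moves", "data": {"plan": [[[0,-0.05,0,0,0.06],[-0.06,-0.07,0.02,0.05,0.06],[-0.12,-0.07,0.04,0.1,0.06],[-0.18,-0.07,0.06,0.17,0.06],[-0.24,-0.07,0.08,0.17,0.06],[-0.3,-0.06,0.1,0.17,0.06],[-0.36,-0.03,0.12,0.17,0.06],[-0.395,0.02,0.1336,0.17,0.06],[-0.3956,0.07,0.135,0.17,0.06],[-0.3956,0.1,0.1356,0.17,0.06],[-0.3956,0.114,0.1356,0.17,0.06],[-0.3956,0.114,0.1356,0.17,0.06]]]}}

```text
clock: 23.68
position: [0.5351, -0.1538, -0.0087]
eef_rot: [-1.584, -0.007, 1.568]
wrist_force: [-0.3, -0.7, 0.7]
finger_gap: 0.752
```

Emit:
{"op": "apply_moves", "data": {"plan": [[[0,0.003,0,0,0.06],[0,0.005,0,0,0.06],[0,0.005,0,0,0.06]]]}}

```text
clock: 24.05
position: [0.5355, -0.1538, -0.0133]
eef_rot: [-1.585, -0.007, 1.568]
wrist_force: [-0.5, 0.0, -0.6]
finger_gap: 0.755
```

Emit:
{"op": "apply_moves", "data": {"plan": [[[0,0.002,0,0,0.06],[0,0.004,0,0,0.06],[0,0.004,0,0,0.06]]]}}

```text
clock: 24.42
position: [0.5358, -0.1538, -0.0171]
eef_rot: [-1.585, -0.007, 1.568]
wrist_force: [0.1, 1.3, 2.5]
finger_gap: 0.758
```

Emit:
{"op": "apply_moves", "data": {"plan": [[[0,0.002,0,0,0.06],[0,0.004,0,0,0.06],[0,0.004,0,0,0.06]]]}}

```text
clock: 24.8
position: [0.5368, -0.1539, -0.018]
eef_rot: [-1.587, -0.008, 1.567]
wrist_force: [-13.1, 3.0, 37.3]
finger_gap: 0.751
```

Emit:
{"op": "apply_moves", "data": {"plan": [[[0,0,0,0,0.0854],[0,0,0,0,0.0854],[0,0,0,0,0.0854],[-0.0005,0.0075,0.0015,0,0.0854],[-0.0005,0.0075,0.0015,0,0.0854],[-0.0005,0.0075,0.0015,0,0.06],[-0.0005,0.0075,0.0015,0,0.06],[-0.0005,0.0075,0.0015,0,0.06],[-0.0005,0.0075,0.0015,0,0.06]]], "newtons": 20}}

```text
clock: 25.92
position: [0.5355, -0.1544, -0.0254]
eef_rot: [-1.587, -0.008, 1.567]
wrist_force: [-1.0, 0.8, 2.9]
finger_gap: 0.754
```

Emit:
{"op": "apply_moves", "data": {"plan": [[[0,0,0,0,0.08],[0,0,0,0,0.08],[0,0,0,0.18,0.08],[0,0,0,0.36,0.08],[0,0,0,0.54,0.08],[0,0,0,0.72,0.08],[0,0,0,0.9,0.08],[0,0,0,1.08,0.08],[0,0,0,1.26,0.08],[0,0,0,1.44,0.08],[0,0,0,1.57,0.08],[0,0,0,1.57,0.08],[0,0,0,1.57,0.06],[0,0,0,1.57,0.06],[0,0,0,1.57,0.06],[0,0,0,1.57,0.06]]], "newtons": 40}}

```text
clock: 27.92
position: [0.5357, -0.1544, -0.0249]
eef_rot: [-1.562, -0.017, -0.0]
wrist_force: [-1.1, 1.0, 5.3]
finger_gap: 0.744
```

```bash
python3 -c "
from h import *
rows((.5985,.2577,.108,1.57))"
```

```text
t 27.93 pos [ 0.5357 -0.1544 -0.0249] yaw -0.0 q7 0.506 F [-1.1  1.   5.3] T [0.15 0.44 0.05] gap 63.5
(0.5985, 0.2577, 0.108, 1.57) -> [np.float64(0.0649), np.float64(-0.1283), np.float64(0.4132), np.float64(-1.57)]
```

Emit:
{"op": "apply_moves", "data": {"plan": [[[0,-0.06,0,0,0.06],[0,-0.12,0,0,0.06],[0,-0.175,0,-0.1,0.06],[0.01,-0.185,0.06,-0.27,0.06],[0.02,-0.185,0.12,-0.44,0.06],[0.03,-0.185,0.18,-0.61,0.06],[0.04,-0.185,0.24,-0.78,0.06],[0.05,-0.185,0.3,-0.95,0.06],[0.06,-0.185,0.36,-1.12,0.06],[0.065,-0.175,0.4132,-1.29,0.06],[0.065,-0.16,0.4132,-1.46,0.06],[0.065,-0.15,0.4132,-1.57,0.06],[0.065,-0.14,0.4132,-1.57,0.06],[0.065,-0.132,0.4132,-1.57,0.06],[0.065,-0.132,0.4132,-1.57,0.06]]]}}

```text
clock: 29.8
position: [0.5982, 0.2574, 0.111]
eef_rot: [-1.587, -0.008, 1.569]
wrist_force: [-0.6, 0.0, -1.2]
finger_gap: 0.748
```

```bash
python3 -c "
from h import *
rows((.5985,.2577,.095,1.57),(.5985,.2577,.091,1.57))"
```

```text
t 29.8 pos [0.5982 0.2574 0.111 ] yaw 1.569 q7 1.183 F [-0.6  0.  -1.2] T [-0.07 -0.   -0.03] gap 63.9
(0.5985, 0.2577, 0.095, 1.57) -> [np.float64(0.0001), np.float64(0.016), np.float64(-0.0), np.float64(-0.001)]
(0.5985, 0.2577, 0.091, 1.57) -> [np.float64(0.0001), np.float64(0.02), np.float64(0.0), np.float64(-0.001)]
```

Emit:
{"op": "apply_moves", "data": {"plan": [[[0,0.006,0,0,0.06],[0,0.01,0,0,0.06],[0,0.014,0,0,0.06],[0,0.014,0,0,0.06]]]}}

```text
clock: 30.3
position: [0.5983, 0.2574, 0.0967]
eef_rot: [-1.586, -0.008, 1.569]
wrist_force: [0.0, 0.9, -0.5]
finger_gap: 0.748
```

Emit:
{"op": "apply_moves", "data": {"plan": [[[0,0.002,0,0,0.06],[0,0.003,0,0,0.06],[0,0.003,0,0,0.06]]]}}

```text
clock: 30.68
position: [0.5985, 0.2577, 0.0941]
eef_rot: [-1.587, -0.008, 1.569]
wrist_force: [-1.2, 0.6, 2.7]
finger_gap: 0.751
```

Emit:
{"op": "apply_moves", "data": {"plan": [[[0,0.001,0,0,0.06],[0,0.002,0,0,0.06],[0,0.002,0,0,0.06]]]}}

```text
clock: 31.05
position: [0.5989, 0.2588, 0.0926]
eef_rot: [-1.588, -0.01, 1.57]
wrist_force: [0.7, 2.4, 4.5]
finger_gap: 0.745
```

Emit:
{"op": "apply_moves", "data": {"plan": [[[0,0.0005,0,0.17,0.06],[0,0.0015,0,0.34,0.06],[0,0.0024,0,0.51,0.06],[0,0.0034,0,0.68,0.06]]], "newtons": 60}}

```text
clock: 31.55
position: [0.5972, 0.2581, 0.0875]
eef_rot: [-1.576, -0.014, 0.884]
wrist_force: [-2.9, 0.4, -4.0]
finger_gap: 0.745
```

```bash
cat > gl.py <<'E'
from h import *
rows()
im,d=r.get_image('scene');P=cloud('scene',d).reshape(-1,3)
import sys
x,y=map(float,sys.argv[1:3]);lo,hi=map(float,sys.argv[3:5])
m=(np.hypot(P[:,0]-x,P[:,1]-y)<.028)&(P[:,2]>lo)&(P[:,2]<hi);Z=P[m];A=np.c_[Z[:,:2]-[x,y],np.ones(len(Z))]
for _ in range(4):
    s=np.linalg.lstsq(A,Z[:,2],rcond=None)[0];e=abs(Z[:,2]-A@s);k=e<max(.003,2*np.median(e));Z,A=Z[k],A[k]
print('lid plane n',len(Z),'z',s[2].round(4),'tilt deg',np.degrees(s[:2]).round(1))
E
python3 gl.py .6 .257 .125 .15
```

```text
t 31.55 pos [0.5972 0.2581 0.0875] yaw 0.884 q7 0.55 F [-2.9  0.4 -4. ] T [-0.18  0.69  0.14] gap 63.6
lid plane n 249 z 0.1344 tilt deg [-1.1  1.9]
```

Emit:
{"op": "apply_moves", "data": {"plan": [[[0,0.0015,0,0.15,0.06],[0,0.0025,0,0.3,0.06],[0,0.0034,0,0.45,0.06]]]}}

```text
clock: 31.98
position: [0.5984, 0.2585, 0.0845]
eef_rot: [-1.57, -0.018, 0.424]
wrist_force: [1.5, 0.3, 3.6]
finger_gap: 0.739
```

```bash
python3 gl.py .6 .257 .122 .15
```

```text
t 31.98 pos [0.5984 0.2585 0.0845] yaw 0.424 q7 0.126 F [1.5 0.3 3.6] T [-0.01 -0.18  0.14] gap 63.1
lid plane n 234 z 0.1318 tilt deg [-0.1  1.7]
```

Emit:
{"op": "apply_moves", "data": {"plan": [[[0,0.0006,0,0.06,0.06],[0,0.0006,0,0.12,0.06]]]}}

```text
clock: 32.28
position: [0.5987, 0.2588, 0.0844]
eef_rot: [-1.568, -0.018, 0.3]
wrist_force: [-0.4, 1.9, 4.5]
finger_gap: 0.74
```

```bash
python3 gl.py .6 .257 .122 .15
```

```text
t 32.27 pos [0.5987 0.2588 0.0844] yaw 0.3 q7 0.012 F [-0.4  1.9  4.5] T [-0.06  0.22  0.47] gap 63.2
lid plane n 244 z 0.1315 tilt deg [-0.6  1. ]
```

Emit:
{"op": "apply_moves", "data": {"plan": [[[0,0.0004,0,0.06,0.06],[0,0.0004,0,0.12,0.06]]]}}

```text
clock: 32.58
position: [0.5987, 0.2594, 0.0843]
eef_rot: [-1.565, -0.018, 0.182]
wrist_force: [0.2, 1.2, 4.4]
finger_gap: 0.74
```

```bash
python3 gl.py .6 .257 .122 .15
```

```text
t 32.58 pos [0.5987 0.2594 0.0843] yaw 0.182 q7 -0.097 F [0.2 1.2 4.4] T [-0.05  0.46  1.03] gap 63.2
lid plane n 244 z 0.1313 tilt deg [0.2 0.2]
```

Torque is rising steadily (0.14, 0.47, 1.03 N m) with the lid level and at home height. One small step more, then release.

Emit:
{"op": "apply_moves", "data": {"plan": [[[0,0,0,0.06,0.06],[0,0,0,0.06,0.06],[0,0,0,0.06,0.0854],[0,0,0,0.06,0.0854],[0,0,0,0.06,0.0854],[0,-0.05,0,0.06,0.0854],[0,-0.11,0,0.06,0.0854],[0,-0.11,0,0.06,0.0854]]]}}

```text
clock: 33.62
position: [0.5994, 0.2588, 0.1997]
eef_rot: [-1.561, -0.026, 0.118]
wrist_force: [0.5, -0.8, 0.5]
finger_gap: 1.003
```

```bash
python3 gl.py .6 .257 .122 .15; python3 gl.py .621 .3805 .122 .15; python3 -c "
from h import *
rows((.53,-.385,.08,0),(.53,-.385,-.0255,0))"
```

```text
t 33.62 pos [0.5994 0.2588 0.1997] yaw 0.118 q7 -0.192 F [ 0.5 -0.8  0.5] T [-0.06  0.04 -0.01] gap 85.6
lid plane n 239 z 0.1314 tilt deg [-0.5 -0.8]
t 33.67 pos [0.598  0.2586 0.1966] yaw 0.118 q7 -0.192 F [-0.5  0.4 -1. ] T [-0.01  0.04  0.02] gap 85.5
lid plane n 219 z 0.1312 tilt deg [-0.4  0.3]
t 33.73 pos [0.597  0.2585 0.1946] yaw 0.119 q7 -0.192 F [-0.1 -0.4 -0.5] T [-0.01 -0.01  0.06] gap 85.4
(0.53, -0.385, 0.08, 0) -> [np.float64(-0.1447), np.float64(0.1071), np.float64(-0.6318), np.float64(0.119)]
(0.53, -0.385, -0.0255, 0) -> [np.float64(-0.1467), np.float64(0.2126), np.float64(-0.6326), np.float64(0.119)]
```

Lid A is home and level, at 131.4 mm against 131.2 for the closed jar. On to lid B.

Emit:
{"op": "apply_moves", "data": {"plan": [[[-0.014,0,-0.06,0.05,0.0854],[-0.028,0,-0.12,0.119,0.0854],[-0.042,0,-0.18,0.119,0.0854],[-0.056,0,-0.24,0.119,0.0854],[-0.07,0,-0.3,0.119,0.0854],[-0.083,0,-0.36,0.119,0.0854],[-0.097,0.01,-0.42,0.119,0.0854],[-0.11,0.03,-0.48,0.119,0.0854],[-0.124,0.05,-0.54,0.119,0.0854],[-0.138,0.08,-0.6,0.119,0.0854],[-0.1447,0.107,-0.6318,0.119,0.0854],[-0.1447,0.107,-0.6318,0.119,0.0854],[-0.146,0.16,-0.632,0.119,0.0854],[-0.1467,0.19,-0.6326,0.119,0.0854],[-0.1467,0.19,-0.6326,0.119,0.0854]]]}}

```text
clock: 35.6
position: [0.5282, -0.383, -0.0055]
eef_rot: [-1.558, -0.013, 0.0]
wrist_force: [-0.1, 0.6, 0.3]
finger_gap: 1.001
```

```bash
python3 -c "
from h import *
rows((.53,-.385,-.025,0))"
```

```text
t 35.6 pos [ 0.5282 -0.383  -0.0055] yaw 0.0 q7 0.932 F [-0.1  0.6  0.3] T [-0.07 -0.04 -0.05] gap 85.5
(0.53, -0.385, -0.025, 0) -> [np.float64(0.0015), np.float64(0.0195), np.float64(-0.0022), np.float64(0.0)]
```

Emit:
{"op": "apply_moves", "data": {"plan": [[[0.0015,0.01,-0.0022,0,0.0854],[0.0015,0.0195,-0.0022,0,0.0854],[0.0015,0.0195,-0.0022,0,0.0854],[0.0015,0.0195,-0.0022,0,0.06],[0.0015,0.0195,-0.0022,0,0.06],[0.0015,0.0195,-0.0022,0,0.06],[0.0015,0.0195,-0.0022,0,0.06]]], "newtons": 20}}

```text
clock: 36.48
position: [0.5304, -0.3852, -0.0242]
eef_rot: [-1.559, -0.014, 0.0]
wrist_force: [-0.4, 1.3, 6.1]
finger_gap: 0.755
```

Emit:
{"op": "apply_moves", "data": {"plan": [[[0,0,0,0,0.08],[0,0,0,0,0.08],[0,0,0,-0.18,0.08],[0,0,0,-0.36,0.08],[0,0,0,-0.54,0.08],[0,0,0,-0.72,0.08],[0,0,0,-0.9,0.08],[0,0,0,-1.08,0.08],[0,0,0,-1.26,0.08],[0,0,0,-1.35,0.08],[0,0,0,-1.35,0.08],[0,0,0,-1.35,0.06],[0,0,0,-1.35,0.06],[0,0,0,-1.35,0.06],[0,0,0,-1.35,0.06]]], "newtons": 40}}

```text
clock: 38.35
position: [0.5305, -0.3854, -0.0238]
eef_rot: [-1.582, -0.015, 1.35]
wrist_force: [-1.3, 0.6, 5.8]
finger_gap: 0.75
```

```bash
python3 -c "
from h import *
rows((.577,.1346,.115,1.5))"
```

```text
t 38.35 pos [ 0.5305 -0.3854 -0.0238] yaw 1.35 q7 2.132 F [-1.3  0.6  5.8] T [ 0.07  0.29 -0.06] gap 64.0
(0.577, 0.1346, 0.115, 1.5) -> [np.float64(0.5195), np.float64(-0.132), np.float64(0.0671), np.float64(-0.15)]
```

Emit:
{"op": "apply_moves", "data": {"plan": [[[0,-0.06,0,0,0.06],[0,-0.12,0,0,0.06],[0.03,-0.17,0,0,0.06],[0.09,-0.175,0.01,-0.05,0.06],[0.15,-0.175,0.02,-0.1,0.06],[0.21,-0.175,0.03,-0.15,0.06],[0.27,-0.175,0.04,-0.15,0.06],[0.33,-0.175,0.05,-0.15,0.06],[0.39,-0.175,0.06,-0.15,0.06],[0.45,-0.175,0.067,-0.15,0.06],[0.5,-0.165,0.067,-0.15,0.06],[0.52,-0.15,0.0671,-0.15,0.06],[0.52,-0.138,0.0671,-0.15,0.06],[0.52,-0.135,0.0671,-0.15,0.06],[0.52,-0.135,0.0671,-0.15,0.06]]]}}

```text
clock: 40.22
position: [0.5772, 0.133, 0.118]
eef_rot: [-1.584, -0.012, 1.497]
wrist_force: [-0.3, 0.2, -1.8]
finger_gap: 0.749
```

```bash
python3 gl.py .577 .135 .155 .175; python3 -c "
from h import *
rows((.577,.135,.1,1.5))"
```

```text
t 40.23 pos [0.5772 0.133  0.118 ] yaw 1.497 q7 1.248 F [-0.3  0.2 -1.8] T [-0.05  0.02  0.02] gap 63.9
lid plane n 203 z 0.1643 tilt deg [ 0.5 -0.2]
t 40.27 pos [0.5773 0.1335 0.1184] yaw 1.498 q7 1.248 F [-0.4  0.2 -1.9] T [-0.01 -0.03  0.04] gap 64.2
(0.577, 0.135, 0.1, 1.5) -> [np.float64(0.0013), np.float64(0.0184), np.float64(0.0007), np.float64(-0.002)]
```

Emit:
{"op": "apply_moves", "data": {"plan": [[[0.0013,0.007,0.0005,0,0.06],[0.0013,0.014,0.0005,0,0.06],[0.0013,0.0195,0.0005,0,0.06],[0.0013,0.0195,0.0005,0,0.06]]]}}

```text
clock: 40.78
position: [0.5769, 0.1349, 0.0983]
eef_rot: [-1.584, -0.012, 1.498]
wrist_force: [-0.8, 0.8, -0.8]
finger_gap: 0.751
```

Emit:
{"op": "apply_moves", "data": {"plan": [[[0,0.0015,0,0,0.06],[0,0.003,0,0,0.06],[0,0.003,0,0,0.06]]]}}

```text
clock: 41.15
position: [0.5769, 0.1349, 0.0952]
eef_rot: [-1.584, -0.012, 1.498]
wrist_force: [0.1, -0.2, -1.8]
finger_gap: 0.753
```

Emit:
{"op": "apply_moves", "data": {"plan": [[[0,0.0015,0,0,0.06],[0,0.003,0,0,0.06],[0,0.003,0,0,0.06]]]}}

```text
clock: 41.52
position: [0.5771, 0.135, 0.0925]
eef_rot: [-1.584, -0.012, 1.498]
wrist_force: [-0.8, 0.9, 1.8]
finger_gap: 0.748
```

Contact at about 7 mm above home, so lid B fits the narrow neck. Turning clockwise.

Emit:
{"op": "apply_moves", "data": {"plan": [[[0,0.0012,0,0.17,0.06],[0,0.0022,0,0.34,0.06],[0,0.0031,0,0.51,0.06],[0,0.004,0,0.68,0.06]]], "newtons": 60}}

```text
clock: 42.02
position: [0.5775, 0.1351, 0.0889]
eef_rot: [-1.574, -0.019, 0.812]
wrist_force: [-0.2, -0.1, 2.2]
finger_gap: 0.743
```

```bash
python3 gl.py .578 .135 .122 .15
```

```text
t 42.02 pos [0.5775 0.1351 0.0889] yaw 0.812 q7 0.596 F [-0.2 -0.1  2.2] T [-0.07  0.06 -0.01] gap 63.4
lid plane n 278 z 0.135 tilt deg [-0.3  1.1]
```

3.7 mm remaining, about 39°.

Emit:
{"op": "apply_moves", "data": {"plan": [[[0,0.0012,0,0.16,0.06],[0,0.0022,0,0.32,0.06],[0,0.0031,0,0.48,0.06],[0,0.004,0,0.62,0.06]]]}}

```text
clock: 42.58
position: [0.5784, 0.1351, 0.0854]
eef_rot: [-1.562, -0.019, 0.182]
wrist_force: [1.7, -1.7, 8.3]
finger_gap: 0.742
```

```bash
python3 gl.py .578 .135 .122 .15
```

```text
t 42.58 pos [0.5784 0.1351 0.0854] yaw 0.182 q7 0.0 F [ 1.7 -1.7  8.3] T [-0.32 -0.42  0.08] gap 63.4
lid plane n 283 z 0.1317 tilt deg [-0.2  0.9]
```

Emit:
{"op": "apply_moves", "data": {"plan": [[[0,0.0006,0,0.06,0.06],[0,0.0006,0,0.12,0.06]]]}}

```text
clock: 42.88
position: [0.5793, 0.1351, 0.0855]
eef_rot: [-1.56, -0.019, 0.055]
wrist_force: [1.1, -1.4, 2.5]
finger_gap: 0.743
```

```bash
python3 gl.py .578 .135 .122 .15
```

```text
t 42.88 pos [0.5793 0.1351 0.0855] yaw 0.055 q7 -0.118 F [ 1.1 -1.4  2.5] T [-0.21 -0.28  0.05] gap 63.5
lid plane n 261 z 0.1316 tilt deg [0.  1.1]
```

Emit:
{"op": "apply_moves", "data": {"plan": [[[-0.001,0.0005,0,0.06,0.06],[-0.001,0.0005,0,0.12,0.06]]]}}

```text
clock: 43.18
position: [0.5789, 0.1349, 0.0855]
eef_rot: [-1.557, -0.019, -0.066]
wrist_force: [1.5, -0.8, 2.6]
finger_gap: 0.745
```

```bash
python3 gl.py .578 .135 .122 .15
```

```text
t 43.17 pos [0.5789 0.1349 0.0855] yaw -0.066 q7 -0.234 F [ 1.5 -0.8  2.6] T [-0.24 -0.25  0.08] gap 63.6
lid plane n 243 z 0.1316 tilt deg [0.1 0.8]
```

Emit:
{"op": "apply_moves", "data": {"plan": [[[-0.0005,0.0003,0,0.06,0.06],[-0.0005,0.0003,0,0.12,0.06]]]}}

```text
clock: 43.48
position: [0.5785, 0.1349, 0.0854]
eef_rot: [-1.555, -0.018, -0.187]
wrist_force: [-0.5, -0.3, 4.1]
finger_gap: 0.742
```

```bash
python3 gl.py .578 .135 .122 .15
```

```text
t 43.48 pos [0.5785 0.1349 0.0854] yaw -0.187 q7 -0.348 F [-0.5 -0.3  4.1] T [-0.33  0.22  0.21] gap 63.4
lid plane n 215 z 0.1318 tilt deg [1.2 1.5]
```

Emit:
{"op": "apply_moves", "data": {"plan": [[[-0.0003,0.0003,0,0.06,0.06],[-0.0003,0.0003,0,0.12,0.06]]]}}

```text
clock: 43.78
position: [0.5779, 0.1352, 0.0853]
eef_rot: [-1.554, -0.015, -0.307]
wrist_force: [-3.0, -1.1, 5.6]
finger_gap: 0.739
```

```bash
python3 gl.py .578 .135 .122 .15
```

```text
t 43.77 pos [0.5779 0.1352 0.0853] yaw -0.307 q7 -0.461 F [-3.  -1.1  5.6] T [-0.35  0.75  0.83] gap 63.1
lid plane n 191 z 0.1316 tilt deg [-0.1  0.9]
```

Torque is rising as it did on the first lid. One last small step, then release and rise to check.

Emit:
{"op": "apply_moves", "data": {"plan": [[[0,0,0,0.06,0.06],[0,0,0,0.06,0.06]]]}}

```text
clock: 44.08
position: [0.5777, 0.1354, 0.0853]
eef_rot: [-1.553, -0.013, -0.367]
wrist_force: [-0.7, -0.3, 4.6]
finger_gap: 0.742
```

```bash
python3 gl.py .578 .135 .122 .15
```

```text
t 44.08 pos [0.5777 0.1354 0.0853] yaw -0.367 q7 -0.518 F [-0.7 -0.3  4.6] T [-0.23  0.5  -0.1 ] gap 63.3
lid plane n 180 z 0.1316 tilt deg [0.5 1.1]
```

Emit:
{"op": "apply_moves", "data": {"plan": [[[0,0,0,0,0.0854],[0,0,0,0,0.0854],[0,0,0,0,0.0854],[0,-0.05,0,0,0.0854],[0,-0.11,0,0,0.0854],[-0.06,-0.14,-0.06,0,0.0854],[-0.1,-0.14,-0.12,0,0.0854],[-0.1,-0.14,-0.18,0,0.0854],[-0.1,-0.14,-0.22,0,0.0854],[-0.1,-0.14,-0.22,0,0.0854]]]}}

```text
clock: 45.38
position: [0.4015, -0.0389, 0.2203]
eef_rot: [-1.55, -0.014, -0.372]
wrist_force: [0.1, 0.4, 0.2]
finger_gap: 0.998
```

```bash
python3 gl.py .578 .135 .122 .15; python3 gl.py .6 .257 .122 .15; python3 gl.py .621 .3805 .122 .15; python3 -c "
from h import *
im,_=r.get_image('scene');save('f.png',(255*(im/255.)**.6).astype(np.uint8)[100:380,150:500],None,2.1)"
```

```text
t 45.38 pos [ 0.4015 -0.0389  0.2203] yaw -0.372 q7 -0.526 F [0.1 0.4 0.2] T [ 0.02 -0.03 -0.01] gap 85.2
lid plane n 278 z 0.1315 tilt deg [-0.7 -0.1]
t 45.42 pos [ 0.4021 -0.0376  0.2204] yaw -0.37 q7 -0.527 F [ 1.2 -0.4  0.5] T [-0.06 -0.    0.01] gap 85.6
lid plane n 246 z 0.1314 tilt deg [-0.2  0.3]
t 45.48 pos [ 0.4027 -0.0362  0.2203] yaw -0.369 q7 -0.528 F [-0.4  0.3 -0. ] T [0.06 0.03 0.02] gap 85.5
lid plane n 207 z 0.1312 tilt deg [-0.2  0.3]
```

View pics/f.png

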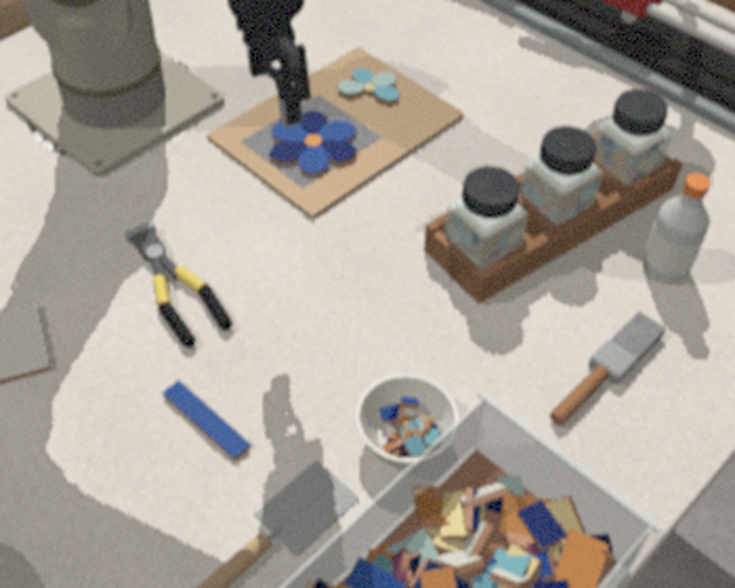

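```bash
python3 -c "
from rig import r
print(r.job_done())"
```

```text
the job is handed in; nothing more can be done
None
```

Both lids are screwed home and the job is handed in, at about 45 s on the robot's clock. Lid A went on the left (middle, wide-necked) jar and lid B on the right (narrow-necked) jar. I told them apart by trying: lid A seated low enough on the wide neck to be the wide lid, so lid B had to be the narrow one.

**One failure, mended:** on lid A I first turned past tight, and it cross-threaded and tilted by about 13°. I unscrewed it, set it flat on the bench, regripped it and screwed it on again with torque checks.

**Last checks, gripper clear of everything:**

| Lid | Top height by depth camera | Tilt |
|---|---|---|
| Left (A) | 131.4 mm | under 1° |
| Right (B) | 131.5 mm | under 1° |
| Closed jar, for comparison | 131.2 mm | under 1° |

In the last picture the bystanders in view looked undisturbed; I judged this by eye and did not measure it. The square tile and the spreader were only partly in frame, and the brush was not identified.

**What disagreed:**
- The two cameras differed by about 4.5 mm in x, so I used their average.
- The fingertips stood about 31 mm above the reported TCP, more than I expected from the description.
- Torque on lid A rose to 1.0 N m before release.
- Torque on lid B rose to 0.8 N m, but the last reading after its final small step was about zero. Its tightness is therefore less sure than lid A's, though it is at home height.

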